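# Open the latched gate of the transit crate that holds the fragment tin

## Task

The green tin of fragments is wanted from its transit crate. Press down the red thumb lever of that crate's gate to lift the latch bar out of its catch, swing the gate wide open (some 60 degrees or more) and let go so that the bar drops again. Leave the tin in the crate and the other crate shut.

Things in the scene. Friction and masses are not known exactly. Their poses are not given: they have to be found in the camera images.
- tin_crate: fixed grey open-topped crate, 192 wide, 190 deep, 80 mm high, holding the green tin (a like crate holds a white paste jar). Origin: centre of its underside; its -x is the front, with the gate; z up. In its frame, mm: catch post y 96 to 116, x -115 to -81, holding the bar's nose behind an outer lip, top at z 87. Nothing is within 80 mm of the gate's outer side
- tin_hinge (a point): foot of the gate's upright hinge axis, at x -94, y -88, z 0 mm in the crate's frame; turns with the gate: its y axis runs along the gate away from the hinge, -x points outward. In this frame, mm: aluminium gate panel 8 thick, x 2 to 10, y 4 to 168, top at z 70; the latch bar lies along its outer side at x -6, z 85, pivoting at y 122, where a steel ear 24 wide reaches z 96
- tin_thumb (a point): place to pinch on the red upright thumb tab of that crate's latch bar, 14 mm below its top. Tab 12 mm thick (x, square to the gate), 26 wide (y, along the gate), reaching z 135 mm, 65 above the gate's top. When shut it is at x -6, y 56, z 121 mm in the hinge's frame; bar pivot 66 mm beyond it along the gate and 36 lower: pressed, it moves in an arc about the pivot, down and slightly to the hinge
- tin_bar (a joint): turn of the latch bar about its pivot, rad: 0 lying in the catch, grows to 0.35 (stop) as the thumb tab goes down and the nose rises; the nose is clear of the catch above about 0.15. About 1 to 2 N on the tab moves it; it falls back by its own weight when released
- tin_gate (a joint): swing of that crate's gate, rad: 0 shut, grows to 1.45 (stop) as it opens outward, anticlockwise seen from above; stays where it is left. It can swing only while the bar is lifted, until the nose has passed the lip (about 0.1 rad). Less than 2 N at the tab moves it
- jar_gate (a joint): swing of the other crate's gate (the one with the white paste jar), rad: 0 shut; it must stay shut
- sample_tin: green hinged tin, 94x134x37 mm, lying in that crate; origin: centre of its underside

How it is judged:
By the outcome, as a careful person would: the job done as asked, in the order asked, and still so for the second after the job is handed in, with the robot touching nothing.
It also fails if it takes over 38 s, if anything falls off the work surface, if the arm or the gripper's body presses on something with over 40 N, if the wrist force passes 120 N, or if a joint passes its speed limit or range.

## Robot

A 6-joint arm with a two-finger parallel gripper is mounted at the origin on the work surface; the furniture and walls round the work are solid. World frame = base frame: x ahead of the robot, y to its left, z up, the work surface at z = 0. Lengths are in m, angles in rad, forces in N, time in s.
With the tool pointing down it reaches from about 0.3 to 0.85 m from the base axis. Payload 5.4 kg.
Tool frame: the origin (TCP) lies on the centre line of the jaws, within the pads' length; the fingertips stand 8 mm ahead of it and the grasp point (between the pads) lies 11 mm behind it (env.tip_reach is the distance from the TCP to the fingertips, in m); z points along the fingers, y is the line along which they close (so a half turn about z gives the same grasp; the last joint's range is limited). The gripper opens to 85 mm and grips with 20 to 120 N. Pads are 22 mm wide; open, the fingers measure 114 mm over their backs; the gripper's body (76 mm by 85 mm) begins 54 mm behind the grasp point. The pads swing forward as they close: fully open they stand 13 mm farther back than shut.
Start: joints at [-1.35, 0.158, 1.597, -0, 1.386, -0.21], TCP at [0.24, -0.522, 0.2] pointing down, gripper open.
Joint ranges: [-2.91, 2.91], [-0.94, 2.29], [0.18, 2.7], [-1.29, 4.43], [0.17, 2.64], [-3, 3]. Speed limits (rad/s): [2.57, 2.57, 3.14, 3.14, 3.14, 3.14].

## Interface

Orientations are given as a rotation vector (axis times angle).
In Python, from workcell import sensors, cams, workorder, env gives the robot as it stands.
- The arm moves only by the tool send_rows, never from a script. Its argument "rows" is a list of rows, each a list of 5 numbers: the closure, from -1 (fully open) to 1 (shut), then the shift along the world's x, y, z in cm, then the turn about the world's z in degrees. A call has 1 to 8 rows; each row is the pose to reach, as a shift and turn from the pose commanded when the call began; what a row does not reach only later rows make up. A row lasts 1/10 s, in which the tool goes at most 50 mm and 8.59 degrees, less where a joint would pass 70% of its speed; a pose out of reach is approached as far as the arm can. A call with a gripper value outside its range is refused whole. The fingers move at their own pace and stop on an object; "force" is the grip in N (left out, the last holds). Time passes only in rows, so rows that repeat a pose let the fingers close. It gives the time, the measured TCP pose, the force, the opening and the grip force at its end, in the units of the state.
- sensors.state(): the state, without advancing time (a new reading comes with each control period).
- cams.read_camera(name): name is "scene" or "side" or "wrist"; returns the picture (400x640x3 uint8, red, green, blue); there is no depth.
- cams.camera_info(name): a dict with "fx", "fy", "cx", "cy" (pixels), "xyz" and "orientation" of the camera in the world; the wrist camera has in their place "hand_eye" (4x4, takes a point from camera to tool coordinates, whose origin is the TCP and whose axes are the flange's). Camera axes: x right, y up, looking along -z (the intrinsics and any distortion apply to the point x, -y, -z); pixel columns grow to the right and rows downward; lengths in m; the calibration is good to about 2 mm. A picture is of the moment at which its call begins: read the wrist's pose just before it. camera_info takes no time and is no camera call.
- workorder.hand_in(): hands the job in; it is judged then, once.
The state is a dict: "clock": time; "q": joint angles; "qvel": joint speeds; "joint_efforts": joint torques, N m; "tool_pos": TCP position; "tcp_rot": TCP orientation; "force": force on the tool from outside, world axes, zero at the start; "torque": the same for the moment, N m; "width": finger opening in m; "finger_force": force on a finger pad.
Only numpy, scipy, OpenCV 4.12 (cv2) and the standard library are available. Lean on these libraries where they do the work, as an engineer would, in place of code of your own. Each camera call takes 0.05 s, during which the arm holds its last target. There are 200 camera calls.

## Working session

There is one attempt and no reset: what is moved stays moved. The work goes in short steps, Python scripts to look and compute and a tool call to move; the robot and the scene stay as the last step left them, time stands still between calls to the robot, and variables do not carry over. Pictures are saved under pics/ and viewed, at most 10 in all, crops included, and the job is handed in when it is done.

Besides the shell and the picture viewer there is one more tool, called as name(argument=value, ...) on one line, values as JSON. send_rows: Moves the arm, as the interface text tells. Its arguments: {"type":"object","properties":{"rows":{"type":"array","items":{"type":"array","items":{"type":"number"}}},"force":{"type":"number"}},"required":["rows"]}

```bash
mkdir -p pics
cat > h.py <<'E'
import numpy as np, cv2
from scipy.spatial.transform import Rotation as R
from workcell import sensors, cams, workorder, env
def pose(name):
    i=cams.camera_info(name)
    if 'hand_eye' in i:
        s=sensors.state();T=np.eye(4);T[:3,:3]=R.from_rotvec(s['tcp_rot']).as_matrix();T[:3,3]=s['tool_pos']
        T=T@np.array(i['hand_eye'])
    else:
        T=np.eye(4);o=np.array(i['orientation'],float)
        T[:3,:3]=o if o.shape==(3,3) else (R.from_rotvec(o) if o.size==3 else R.from_quat(o)).as_matrix();T[:3,3]=i['xyz']
    return i,T
def ray(i,T,u,v):
    d=i.get('distortion',i.get('dist'))
    K=np.array([[i['fx'],0,i['cx']],[0,i['fy'],i['cy']],[0,0,1.]])
    p=cv2.undistortPoints(np.array([[[u,v]]],float),K,None if d is None else np.array(d,float))[0,0]
    w=T[:3,:3]@np.array([p[0],-p[1],-1]);return T[:3,3],w/np.linalg.norm(w)
def onz(i,T,u,v,z):
    c,w=ray(i,T,u,v);return c+w*(z-c[2])/w[2]
def snap(name,f):
    i,T=pose(name);im=np.array(cams.read_camera(name));cv2.imwrite('pics/'+f,im[:,:,::-1]);return i,T,im
def blobs(im,lo,hi,mina=30):
    h=cv2.cvtColor(im,cv2.COLOR_RGB2HSV);m=cv2.inRange(h,np.array(lo),np.array(hi))
    n,l,st,c=cv2.connectedComponentsWithStats(m);return [(st[k].tolist(),c[k].round(1).tolist()) for k in range(1,n) if st[k,4]>mina]
E
python3 - <<'E'
from h import *
for n in('scene','side'):
    i,T,im=snap(n,n+'1.png');print(i);print(T.round(3).tolist())
    print('red',blobs(im,(0,120,60),(8,255,255)),blobs(im,(172,120,60),(180,255,255)));print('green',blobs(im,(40,80,30),(85,255,255)))
print(cams.camera_info('wrist'),env.tip_reach,sensors.state())
E
```

```text
{'fx': 391.8461425013237, 'fy': 391.8461425013237, 'cx': 320.33342138499427, 'cy': 198.66668580826277, 'xyz': array([0.01777867, 0.71502608, 0.82162621]), 'orientation': array([ 0.34188182, -1.06818239, -2.28156527])}
[[-0.793, 0.403, -0.457, 0.018], [-0.609, -0.503, 0.613, 0.715], [0.017, 0.764, 0.645, 0.822], [0.0, 0.0, 0.0, 1.0]]
red [([356, 144, 8, 15, 68], [359.4, 150.3]), ([274, 215, 10, 17, 102], [278.8, 222.6])] []
green [([327, 175, 22, 19, 89], [336.7, 183.9]), ([362, 185, 9, 9, 33], [365.4, 188.8])]
{'fx': 507.9141514128626, 'fy': 507.9141514128626, 'cx': 320.315619512341, 'cy': 201.119543890609, 'xyz': array([0.14245642, 1.13378838, 0.72286298]), 'orientation': array([ 0.25513351, -1.45025388, -2.43444389])}
[[-0.941, 0.161, -0.299, 0.142], [-0.339, -0.448, 0.827, 1.134], [-0.001, 0.879, 0.476, 0.723], [0.0, 0.0, 0.0, 1.0]]
red [([396, 137, 23, 12, 40], [407.5, 142.5]), ([336, 147, 9, 15, 120], [339.6, 154.0]), ([290, 211, 11, 21, 208], [294.9, 221.4])] []
green [([319, 183, 46, 11, 185], [342.0, 187.1])]
{'fx': 347.2294548538827, 'fy': 347.2294548538827, 'cx': 312.875843
[... 365 characters left out ...]
     1.00000000e+00]])} 0.008 {'clock': 0.1, 'q': array([-1.35009562e+00,  1.58996978e-01,  1.59812940e+00,  2.58196349e-05,
        1.38622512e+00, -2.10083567e-01]), 'qvel': array([ 0.00061874, -0.00016964, -0.00569756, -0.00050008, -0.00275841,
       -0.00034653]), 'joint_efforts': array([-6.04443867e-04, -3.96989787e+01, -3.32339323e+01, -2.24427436e-04,
        4.18632277e-03,  2.88738897e-05]), 'tool_pos': array([ 0.23997121, -0.5218593 ,  0.1988977 ]), 'tcp_rot': array([-3.06728208e+00, -6.71070991e-01, -2.51808699e-05]), 'force': array([ 0.16896286, -0.27134529, -0.23003164]), 'torque': array([ 0.04540707, -0.01221917, -0.04198218]), 'finger_force': 0.0, 'width': 0.0852955146925589}
```

View pics/scene1.png

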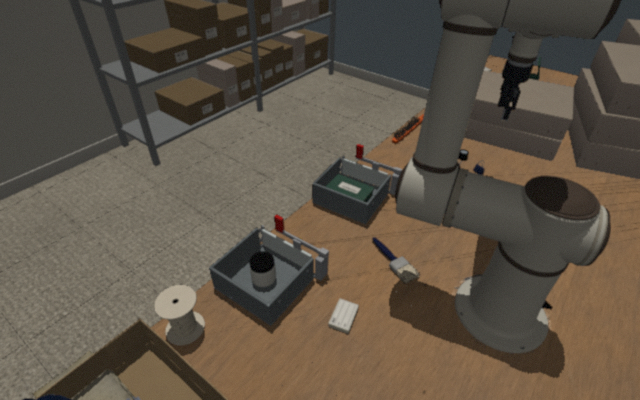

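View pics/side1.png

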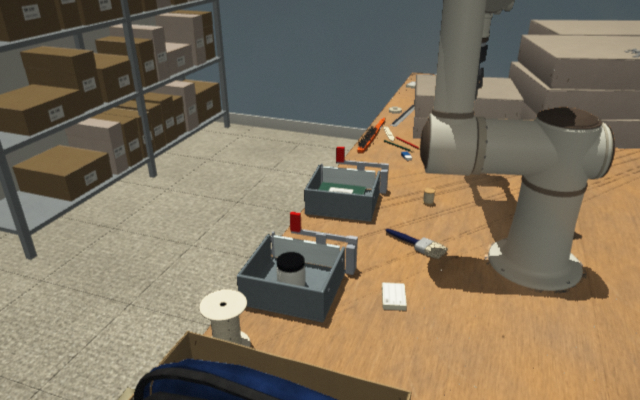

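The tin crate is the farther one, with its red tab at scene (359,150) and side (340,154). The gate is on the crate's -y side, with the post toward the robot.

Run:
```python
from h import *
P={}
a=pose('scene');b=pose('side')
c1,d1=ray(*a,359.4,150.3);c2,d2=ray(*b,339.6,154)
A=np.c_[d1,-d2];t=np.linalg.lstsq(A,c2-c1,rcond=None)[0];print('tab',c1+t[0]*d1,c2+t[1]*d2)
c1,d1=ray(*a,278.8,222.6);c2,d2=ray(*b,294.9,221.4)
A=np.c_[d1,-d2];t=np.linalg.lstsq(A,c2-c1,rcond=None)[0];print('jar tab',c1+t[0]*d1,c2+t[1]*d2)
for n,q,z in(('scene back edge',[(313,183),(357,198)],.08),('scene left',[(313,183),(345,160)],.08)):print(n,[onz(*a,*p,z).round(3) for p in q])
print('side',[onz(*b,*p,.08).round(3) for p in[(305,188),(373,196),(317,166)]])
for n,q,p in(('scene',a,(310,420,130,220)),('side',b,(295,415,130,230))):
    im=cv2.imread(f'pics/{n}1.png')[p[2]:p[3],p[0]:p[1]];cv2.imwrite(f'pics/{n}c.png',cv2.resize(im,None,fx=5,fy=5,interpolation=cv2.INTER_CUBIC))
```

```text
tab [ 0.57699688 -0.24585092  0.10478302] [ 0.57786666 -0.24592361  0.10555899]
jar tab [0.54920973 0.1830711  0.10878468] [0.55013707 0.18297792 0.10954556]
scene back edge [array([ 0.607, -0.035,  0.08 ]), array([ 0.461, -0.06 ,  0.08 ])]
scene left [array([ 0.607, -0.035,  0.08 ]), array([ 0.601, -0.199,  0.08 ])]
side [array([ 0.613, -0.041,  0.08 ]), array([ 0.422, -0.059,  0.08 ]), array([ 0.632, -0.192,  0.08 ])]
```

View pics/sidec.png

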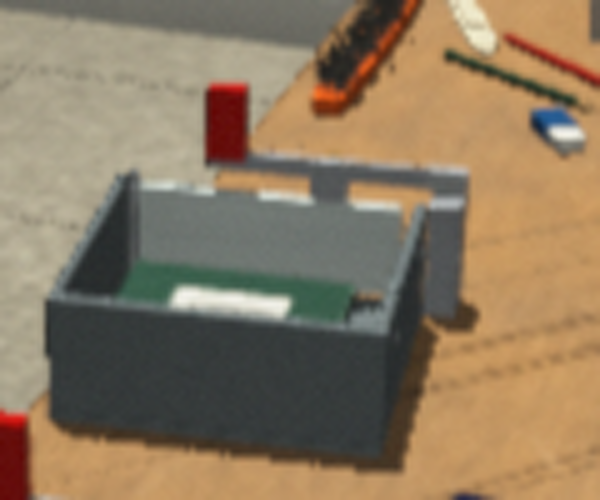

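The crop shows the tab top at side pixel (341,147), the post top at (385,170) and the gate shut. I'll go above the gate for a close look.

send_rows(rows=[[-1,4,3,5,-3],[-1,8,7,5,-6],[-1,12,11,5,-9],[-1,16,15,5,-12],[-1,20,19,5,-15],[-1,24,23,5,-18],[-1,28,26,5,-19],[-1,31,27,5,-19]])

```text
clock: 0.9
tool_pos: [0.527, -0.2653, 0.2496]
tcp_rot: [-3.137, -0.156, 0.001]
force: [0.8, -0.5, 0.6]
width: 0.0852
finger_force: 0.0
```

send_rows(rows=[[-1,0,0,0,0],[-1,0,0,0,0],[-1,0,0,0,0]])

```text
clock: 1.2
tool_pos: [0.5252, -0.2681, 0.2494]
tcp_rot: [-3.138, -0.154, 0.001]
force: [-0.1, -0.0, -0.1]
width: 0.0858
finger_force: 0.0
```

Run:
```python
from h import *
i,T,im=snap('wrist','w1.png');s=sensors.state();print(s['clock'],s['tool_pos'],s['tcp_rot'],s['q'])
for st,c in blobs(im,(0,120,60),(8,255,255)):print(st,c,onz(i,T,*c,.135))
```

```text
1.25 [ 0.52503019 -0.26840857  0.24955793] [-3.13780617e+00 -1.53153445e-01  1.08819675e-03] [-6.77106278e-01  1.67833609e-01  1.48840090e+00 -4.23330243e-04
  1.48591007e+00  7.96185297e-01]
[270, 107, 19, 35, 544] [278.9, 124.5] [ 0.57512629 -0.23543324  0.135     ]
[525, 118, 33, 22, 247] [538.9, 128.4] [ 0.59263374 -0.44734141  0.135     ]
[559, 126, 28, 12, 100] [573.4, 131.4] [ 0.59301842 -0.47623682  0.135     ]
[586, 132, 15, 8, 46] [593.6, 135.2] [ 0.59163254 -0.4938051   0.135     ]
[602, 133, 31, 9, 100] [615.9, 135.9] [ 0.59286038 -0.51228744  0.135     ]
[561, 219, 79, 62, 513] [601.1, 250.1] [ 0.49116978 -0.53689178  0.135     ]
```

View pics/w1.png

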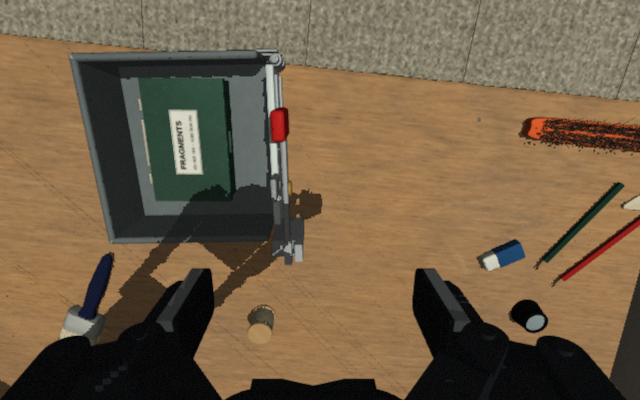

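The wrist view shows the crate with the tin and, at the gate's right side, the red tab at (279,124). The hinge is at the top (275,58) and the post at (288,250). I'll zoom in on the tab and gate.

Run:
```python
from h import *
im=cv2.imread('pics/w1.png')
h=im[40:270,60:310];cv2.imwrite('pics/w1c.png',cv2.resize(im[45:145,220:320],None,fx=6,fy=6,interpolation=cv2.INTER_CUBIC))
i,T=pose('wrist')
for p in[(72,56),(110,241),(274,52),(272,240)]:print(p,onz(i,T,*p,.08).round(4))
print(onz(i,T,290,250,.087).round(4))
for r in range(104,146,2):print(r,im[r,266:294,2].tolist())
```

```text
(72, 56) [ 0.6124 -0.0385  0.08  ]
(110, 241) [ 0.4285 -0.0575  0.08  ]
(274, 52) [ 0.6336 -0.2224  0.08  ]
(272, 240) [ 0.4465 -0.2317  0.08  ]
[ 0.44   -0.2522  0.087 ]
104 [38, 123, 177, 193, 196, 203, 207, 199, 163, 132, 153, 167, 111, 90, 144, 163, 124, 136, 155, 152, 154, 153, 155, 153, 153, 157, 154, 155]
106 [40, 119, 174, 191, 197, 200, 207, 203, 169, 119, 142, 171, 122, 94, 136, 156, 121, 127, 146, 153, 154, 151, 152, 149, 148, 149, 149, 150]
108 [40, 110, 163, 191, 195, 199, 206, 203, 168, 112, 91, 96, 79, 68, 66, 65, 69, 70, 70, 77, 100, 124, 144, 149, 148, 149, 145, 146]
110 [39, 81, 150, 188, 186, 178, 147, 132, 114, 103, 107, 107, 109, 108, 111, 99, 85, 76, 70, 67, 64, 77, 130, 147, 147, 146, 147, 147]
112 [42, 70, 143, 177, 146, 131, 148, 159, 162, 165, 166, 168, 170, 170, 170, 163, 151, 112, 72, 64, 63, 62, 126, 150, 150, 150, 150, 153]
114 [39, 52, 137, 154, 134, 137, 155, 167, 175, 174, 175, 182, 182, 186, 188, 178, 164, 131, 84, 64, 61, 61, 107, 141, 148, 152, 152, 150]
116 [42, 41, 130, 113, 103, 133, 151, 165, 172, 174, 178, 181, 183, 187, 190, 179, 168, 136, 88
[... 1244 characters left out ...]
1, 153, 156, 154, 154]
136 [38, 41, 42, 62, 70, 101, 131, 152, 164, 174, 174, 175, 174, 178, 177, 178, 170, 158, 128, 84, 66, 125, 159, 164, 161, 161, 158, 159]
138 [39, 37, 37, 65, 78, 94, 124, 150, 166, 174, 174, 173, 176, 175, 178, 177, 170, 157, 128, 81, 87, 143, 161, 161, 162, 161, 160, 160]
140 [34, 43, 41, 63, 77, 72, 95, 119, 136, 140, 138, 138, 139, 141, 140, 142, 137, 125, 112, 85, 72, 135, 161, 159, 157, 160, 156, 159]
142 [38, 38, 40, 61, 76, 80, 79, 77, 76, 73, 65, 60, 57, 50, 82, 108, 122, 154, 158, 127, 88, 138, 160, 163, 160, 161, 162, 159]
144 [54, 39, 44, 101, 163, 195, 202, 204, 205, 200, 147, 77, 57, 55, 102, 131, 149, 163, 160, 130, 90, 130, 153, 153, 154, 154, 155, 155]
```

View pics/w1c.png

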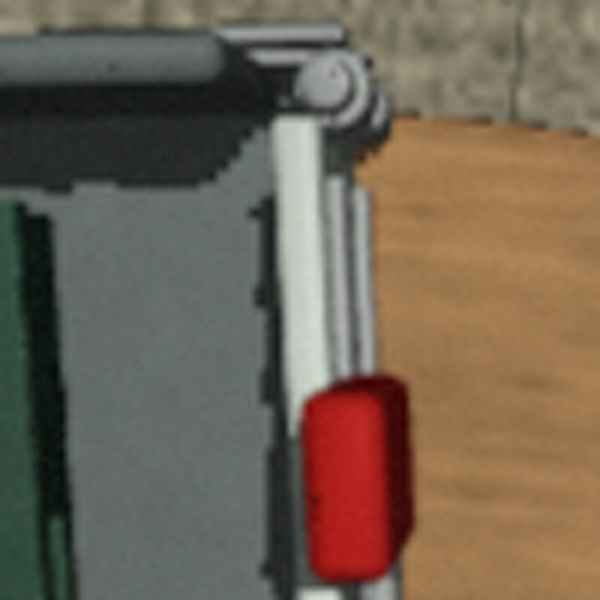

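The zoom shows the tab's top face centred at about (278,125.8) and the hinge pin at about (275,58.8).

Run:
```python
from h import *
i,T=pose('wrist')
t=onz(i,T,278,125.8,.135);print('tab',t)
for z in(.07,.08,.09):
    g=onz(i,T,275,58.8,z);print('hinge',z,g)
a=np.radians(6);x=np.array([-np.sin(a),np.cos(a)]);y=np.array([-np.cos(a),-np.sin(a)])
H=t[:2]+.006*x-.056*y;print('H from tab',H)
print('post pred',H+ (106-(-88))/1e3*y+(-98+94)/1e3*x)
p0=sensors.state()['tool_pos'];print('to tab cm',(t[:2]-p0[:2])*100,(.110-p0[2])*100)
# pressed swing waypoints, relative to shut pinch, cm
for f in np.radians([0,3,8,15,22,30,37,45,52,60,67,72]):
    b=a+f;x=np.array([-np.sin(b),np.cos(b)]);y=np.array([-np.cos(b),-np.sin(b)])
    print(np.degrees(f).round(),((H-.006*x+.063*0*y+.049*y-t[:2])*100).round(2))
```

```text
tab [ 0.57388249 -0.23515523  0.135     ]
hinge 0.07 [ 0.62860988 -0.22256476  0.07      ]
hinge 0.08 [ 0.62793937 -0.22363996  0.08      ]
hinge 0.09 [ 0.62726887 -0.22471515  0.09      ]
H from tab [ 0.62894854 -0.22333451]
post pred [ 0.43642941 -0.24759112]
to tab cm [4.88522965 3.32533306] -13.955793212869889
0.0 [0.7  0.07]
3.0 [ 0.76 -0.18]
8.0 [ 0.9  -0.59]
15.0 [ 1.15 -1.13]
22.0 [ 1.46 -1.65]
30.0 [ 1.9  -2.18]
37.0 [ 2.33 -2.6 ]
45.0 [ 2.89 -3.  ]
52.0 [ 3.42 -3.29]
60.0 [ 4.06 -3.54]
67.0 [ 4.65 -3.68]
72.0 [ 5.07 -3.74]
```

send_rows(rows=[[-0.2,2.5,1.7,0,0],[-0.2,4.9,3.3,0,0],[-0.2,4.9,3.3,-3,0],[-0.2,4.9,3.3,-5,0],[-0.2,4.9,3.3,-7,0],[-0.2,4.9,3.3,-7,0]])

```text
clock: 1.85
tool_pos: [0.5722, -0.2345, 0.1763]
tcp_rot: [-3.134, -0.152, 0.009]
force: [0.2, 0.4, -0.0]
width: 0.0509
finger_force: 0.0
```

send_rows(rows=[[-0.2,0,0,-2,0],[-0.2,0,0,-4,0],[-0.2,0,0,-6,0],[-0.2,0,0,-7,0],[-0.2,0,0,-7,0],[-0.2,0,0,-7,0]])

```text
clock: 2.45
tool_pos: [0.5755, -0.2353, 0.1111]
tcp_rot: [3.137, 0.155, 0.002]
force: [0.1, 0.3, -0.0]
width: 0.0513
finger_force: 0.0
```

Run:
```python
from h import *
i,T,im=snap('wrist','w2.png');s=sensors.state();print(s['clock'],s['tool_pos'],s['tcp_rot'],s['width'],s['force'])
```

```text
2.5 [ 0.57579041 -0.23537176  0.11153625] [3.13620403 0.15498766 0.00334543] 0.0512483578340783 [ 0.10067066 -0.07181211  0.40299629]
```

View pics/w2.png

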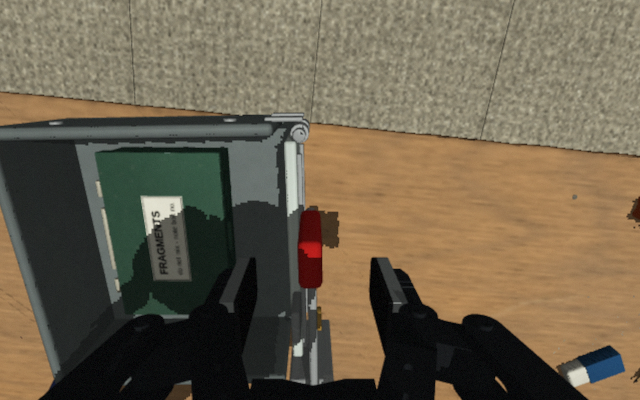

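The tab is centred between the fingers, at column 311 and rows 211–288, which matches the prediction. I'll close on it.

send_rows(rows=[[0.3,0,0,0,0],[1,0,0,0,0],[1,0,0,0,0],[1,0,0,0,0],[1,0,0,0,0],[1,0,0,0,0]], force=25)

```text
clock: 3.1
tool_pos: [0.575, -0.2345, 0.1098]
tcp_rot: [-3.138, -0.156, 0.0]
force: [0.4, 0.4, 0.4]
width: 0.0
finger_force: 0.0
```

send_rows(rows=[[1,0.1,0,-0.4,0],[1,0.2,0,-0.7,0],[1,0.4,0,-1.1,0],[1,0.5,0.1,-1.4,0],[1,0.7,0.1,-1.7,0],[1,0.7,0.1,-1.7,0],[1,0.7,0.1,-1.7,0]])

```text
clock: 3.8
tool_pos: [0.5819, -0.2334, 0.0926]
tcp_rot: [-3.137, -0.156, 0.001]
force: [0.1, 0.4, 1.3]
width: 0.0003
finger_force: 0.7
```

Run:
```python
from h import *
i,T,im=snap('side','s2.png');cv2.imwrite('pics/s2c.png',cv2.resize(im[120:240,280:430,::-1],None,fx=5,fy=5,interpolation=cv2.INTER_CUBIC))
```

```text
(no output)
```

View pics/s2c.png

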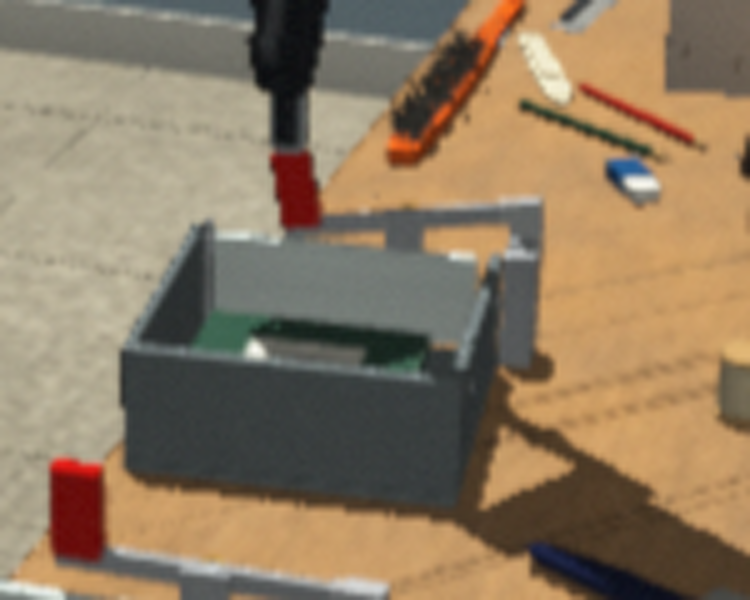

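The close-up shows the closed fingertips standing on top of the tab, which is pressed and has lifted the bar. The grip width of 0 confirms this. So the tips sit about 3 cm higher than stated, and I need to go up, open, and descend deeper.

send_rows(rows=[[1,-0.3,0,1,0],[1,-0.7,-0.1,3,0],[-0.2,-0.7,-0.1,4.5,0],[-0.2,-0.7,-0.1,4.5,0],[-0.2,-0.7,-0.1,4.5,0],[-0.2,-0.7,-0.1,4.5,0],[-0.2,-0.7,-0.1,4.5,0]])

```text
clock: 4.55
tool_pos: [0.5744, -0.2341, 0.1366]
tcp_rot: [-3.136, -0.156, 0.003]
force: [-0.4, -0.7, 0.4]
width: 0.0509
finger_force: 0.0
```

send_rows(rows=[[-0.2,0,0,-1.5,0],[-0.2,0,0,-3,0],[-0.2,0,0,-4.5,0],[-0.2,0,0,-5.5,0],[-0.2,0,0,-5.5,0],[-0.2,0,0,-5.5,0]])

```text
clock: 5.15
tool_pos: [0.5749, -0.2345, 0.0825]
tcp_rot: [-3.137, -0.156, 0.001]
force: [-0.5, -1.0, 0.6]
width: 0.0512
finger_force: 0.0
```

send_rows(rows=[[0.3,0,0,0,0],[1,0,0,0,0],[1,0,0,0,0],[1,0,0,0,0],[1,0,0,0,0],[1,0,0,0,0]], force=25)

```text
clock: 5.75
tool_pos: [0.5756, -0.2339, 0.0833]
tcp_rot: [-3.137, -0.157, -0.002]
force: [1.4, 5.2, 4.0]
width: 0.0117
finger_force: 24.6
```

The tab is gripped at 11.7 mm. Now I'll press it down.

send_rows(rows=[[1,0.1,0,-0.4,0],[1,0.2,0,-0.7,0],[1,0.4,0,-1.1,0],[1,0.5,0.1,-1.4,0],[1,0.7,0.1,-1.7,0],[1,0.7,0.1,-1.8,0],[1,0.7,0.1,-1.8,0]])

```text
clock: 6.45
tool_pos: [0.5833, -0.233, 0.0656]
tcp_rot: [-3.138, -0.157, -0.004]
force: [4.0, 4.8, 4.6]
width: 0.0118
finger_force: 25.5
```

Run:
```python
from h import *
i,T,im=snap('side','s3.png');cv2.imwrite('pics/s3c.png',cv2.resize(im[120:240,280:430,::-1],None,fx=5,fy=5,interpolation=cv2.INTER_CUBIC))
```

```text
(no output)
```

View pics/s3c.png

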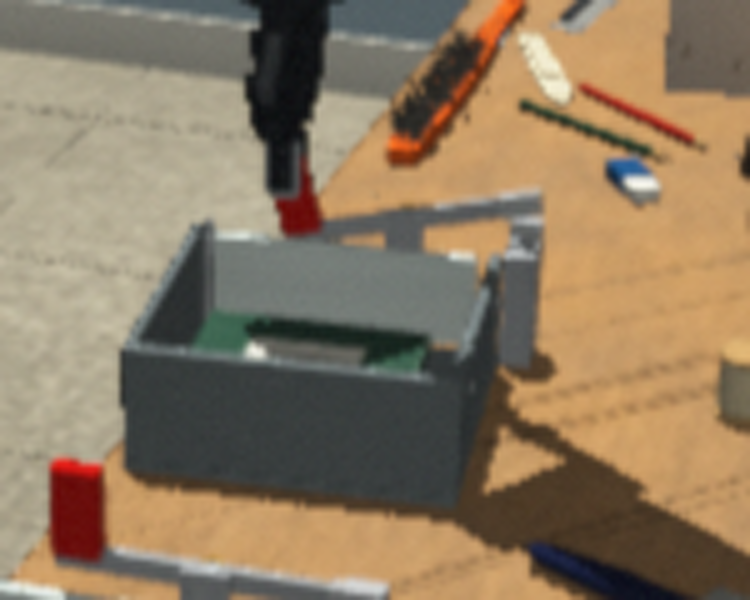

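The bar is clearly lifted, its nose well above the post, and the tab is held. I'll swing the gate along the arc.

send_rows(rows=[[1,0.05,-0.25,0,3],[1,0.2,-0.65,0,8],[1,0.3,-0.95,0,12],[1,0.55,-1.35,0,17],[1,0.75,-1.7,0,22],[1,1.0,-2.0,0,26],[1,1.2,-2.25,0,30],[1,1.2,-2.25,0,30]])

```text
clock: 7.3
tool_pos: [0.595, -0.2539, 0.0654]
tcp_rot: [-2.987, -0.965, -0.003]
force: [2.3, 11.0, 6.4]
width: 0.0115
finger_force: 25.8
```

send_rows(rows=[[1,0,0,0,0]])

```text
clock: 7.4
tool_pos: [0.5949, -0.2539, 0.0654]
tcp_rot: [-2.988, -0.963, -0.003]
force: [1.6, 9.1, 5.8]
width: 0.0117
finger_force: 25.7
```

Run:
```python
from h import *
i,T,im=snap('wrist','w3.png')
```

```text
(no output)
```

View pics/w3.png

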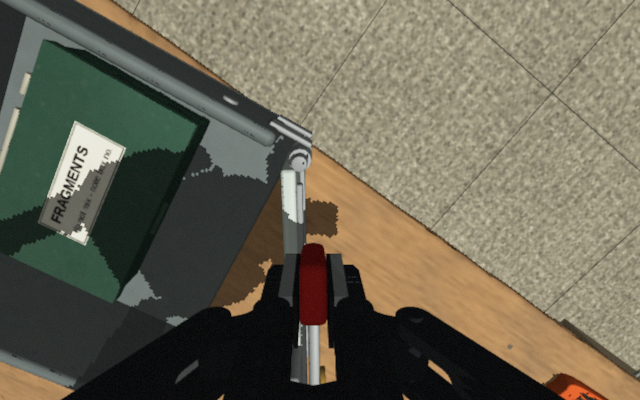

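The gate has followed to about 30° with the tab still held. Continuing.

send_rows(rows=[[1,0.25,-0.2,0,4],[1,0.6,-0.45,0,9],[1,1.0,-0.7,0,15],[1,1.5,-1.0,0,22],[1,2.1,-1.25,0,29],[1,2.7,-1.4,0,36],[1,3.2,-1.45,0,42],[1,3.2,-1.45,0,42]])

```text
clock: 8.25
tool_pos: [0.6251, -0.2676, 0.0645]
tcp_rot: [-2.438, -1.971, 0.0]
force: [-6.0, 11.1, 6.5]
width: 0.0116
finger_force: 26.0
```

send_rows(rows=[[1,0,0,0,0],[1,0,0,0,0]])

```text
clock: 8.45
tool_pos: [0.625, -0.2676, 0.0645]
tcp_rot: [-2.441, -1.968, -0.0]
force: [-3.2, 11.0, 6.9]
width: 0.0115
finger_force: 26.0
```

send_rows(rows=[[1,-0.05,0.15,0.5,0],[0.3,-0.05,0.15,0.5,0],[-0.2,-0.05,0.15,0.5,0],[-0.2,-0.05,0.15,0.5,0],[-0.2,-0.05,0.15,0.5,0],[-0.2,-0.05,0.15,0.5,0],[-0.2,-0.05,0.15,0.5,0]])

```text
clock: 9.15
tool_pos: [0.6255, -0.2691, 0.0697]
tcp_rot: [-2.447, -1.97, 0.0]
force: [-0.2, -0.5, 0.4]
width: 0.051
finger_force: 0.0
```

send_rows(rows=[[-0.2,0,0,2,0],[-0.2,0,0,5,0],[-0.2,0,0,9,0],[-0.2,0,0,14,0],[-0.2,0,0,18,0],[-0.2,0,0,18,0],[-0.2,0,0,18,0],[-0.2,0,0,18,0]])

```text
clock: 9.95
tool_pos: [0.6248, -0.2686, 0.2478]
tcp_rot: [-2.445, -1.968, 0.001]
force: [-0.8, -0.1, -1.2]
width: 0.0513
finger_force: 0.0
```

Run:
```python
from h import *
i,T,im=snap('side','s4.png');s=sensors.state();print(s['clock'],s['tool_pos'],s['force'])
i,T,w=snap('wrist','w4.png')
a=cv2.resize(im[120:260,270:430],(400,350),interpolation=cv2.INTER_CUBIC);b=cv2.resize(w,(400,250))
b=cv2.copyMakeBorder(b,0,100,0,0,cv2.BORDER_CONSTANT);cv2.imwrite('pics/f.png',np.hstack([a,b])[:,:,::-1])
```

```text
10.0 [ 0.62461019 -0.26843349  0.24734216] [-0.09569559  0.78277548 -0.10729133]
```

View pics/f.png

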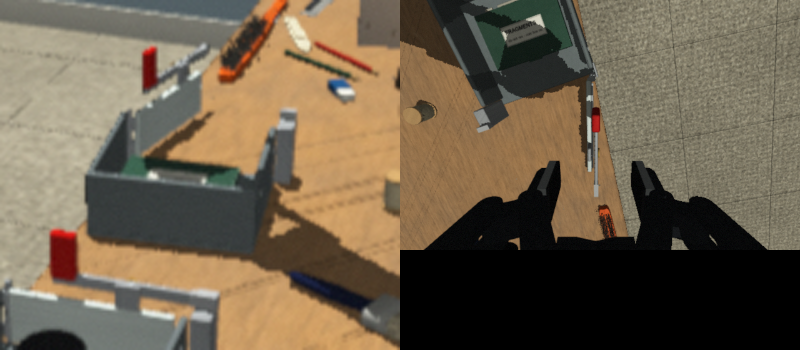

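The picture shows the tin crate's gate wide open at about 72° with its bar dropped back level. The tin is in its crate, the other gate is shut, and the gripper is clear.

```bash
python3 -c "
from h import *
print(workorder.hand_in())"
```

```text
the job is handed in; nothing more can be done
None
```

The tin crate's gate stands open at about 72° with its latch bar dropped again, the tin still in its crate and the jar crate shut; the job was handed in at about 10 s (the hand-in returned no verdict).

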